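Weigh two slugs against each other and press the heavier one home

TASK

The two steel slugs look alike, but one is heavier. Set one upright in each cup of the pivot balance, let go and see which side drops; then put the slug from the side that dropped into the bore of the holder block and press it straight down until its seat has sunk fully home against the stop, with a steady push that never goes over 25 N. Leave the lighter slug standing in its cup on the balance and do not disturb the other things on the bench.

Things in the scene. Friction and masses are not known exactly. Their poses are not given: they have to be found in the camera images.
- slug_a_center (a point): centre (half-way up) of one of two outwardly identical plain steel slugs: upright solid cylinder, diameter 26 mm, height 64 mm, with two thin dark rings round it; z is the slug's own axis. Both slugs stand loose on the worktop at the start. One weighs about 0.14 kg and the other about 0.24 kg; which is which cannot be seen. Take it round the upper half (about 13 mm below its top) for the bore: it goes in 11 to 27 mm deep
- slug_b_center (a point): centre (half-way up) of the other slug, the same in every outward respect (cylinder, diameter 26 mm, height 64 mm)
- balance: fixed foot of the pivot balance, dark steel plate 90 x 150 x 12 mm with a pivot fork; origin under its centre on the worktop. The balance beam lies along its y axis and pivots about its x axis, 46 mm above the worktop. The fork cheeks are no taller than 52 mm
- beam (a joint): angle of the balance beam (rad): 0 level, positive when the +y cup (cup_left) is up and the -y cup is down, stops at -0.10 and +0.10. No spring: it has a little friction and damping and stays where it is left when empty; a slug in one cup takes that side down to its stop within about 0.6 s, and with both loaded the heavier side goes down to its stop within about 1.5 s
- cup_left (a point): centre of the inner floor of the round cup at the +y end of the beam, 110 mm from the pivot. Cup: inner diameter 32 mm, outer 38 mm, wall standing 12 mm above the floor. It moves and tilts with the beam (height 46 mm when level, 11 mm more or less at the stops); its z axis is the cup's own axis
- cup_right (a point): centre of the inner floor of the like cup at the -y end of the beam
- holder: fixed holder: aluminium block 76 x 76 mm, top 44 mm above the worktop, on a 90 x 90 x 8 mm dark base plate, with one upright bore in its middle; origin under its centre on the worktop
- bore (a point): centre of the mouth of the bore, on the block's top face. Bore diameter 29 mm with a 2 mm lead-in chamfer. In it lies a braked seat whose face at the start is between 5 and 21 mm below the mouth; the depth was set by hand and is given nowhere, it has to be felt
- holder_seat (a joint): how far the seat in the bore has been pressed down from where it stood (m): 0 at the start, 0.006 fully home on its stop. It carries the slug's weight without moving, yields at about 7 N (a little more when pushed faster), and stays where it is left. At the stop the push rises past about 9 N, first by about 7 N for each further mm (a rubber cushion under the stop, which springs back) and then rigidly
- vial_1: bystander: small white-capped vial, 31 x 31 x 60 mm, origin under its centre
- dropper_1: bystander: dropper bottle, 29 x 29 x 100 mm, origin under its centre
- bench_timer: bystander: white bench timer, 26 x 68 x 62 mm, origin under its centre
Mind the look-alikes: they are no part of the job. What is shaped like the part that bears slug_a_center but orange is not meant.

How it is judged:
On the way, in this order (a step that is already met when the one before it is completed fails the run):
1. both slugs stand in opposite cups, let go, and the beam has gone over to a stop (((z of slug_a_center in the frame of cup_left below 0.036 m and distance between slug_a_center and cup_left below 0.04 m and z of slug_b_center in the frame of cup_right below 0.036 m and distance between slug_b_center and cup_right below 0.04 m) or (z of slug_a_center in the frame of cup_right below 0.036 m and distance between slug_a_center and cup_right below 0.04 m and z of slug_b_center in the frame of cup_left below 0.036 m and distance between slug_b_center and cup_left below 0.04 m)) and (value of joint beam below -0.085 rad or value of joint beam above 0.085 rad) and velocity of joint beam between -0.03 and 0.03 rad/s and angle between each of slug_a_center, slug_b_center's own z axis and vertical below 0.2 rad and contact force between each of the arm, the fingers and balance below 0.2 N and contact force between the fingers and slug_a below 0.2 N and contact force between the fingers and slug_b below 0.2 N), for 0.3 s.
2. one slug is in the bore with the seat pressed fully home, the other stands in a cup (((value of joint holder_seat above 0.0048 m and horizontal distance between slug_a_center and bore below 0.006 m and ((z of slug_b_center in the frame of cup_left below 0.036 m and distance between slug_b_center and cup_left below 0.04 m) or (z of slug_b_center in the frame of cup_right below 0.036 m and distance between slug_b_center and cup_right below 0.04 m))) or (value of joint holder_seat above 0.0048 m and horizontal distance between slug_b_center and bore below 0.006 m and ((z of slug_a_center in the frame of cup_left below 0.036 m and distance between slug_a_center and cup_left below 0.04 m) or (z of slug_a_center in the frame of cup_right below 0.036 m and distance between slug_a_center and cup_right below 0.04 m))))), for 0.1 s.
At the end, for the whole second after the job is handed in: The heavier slug (known by its weight of over 1.85 N bearing on the holder) stands upright in the bore (within 6 mm of its axis, 0.17 rad of upright) on the seat, which is pressed down at least 4.8 mm of its 6 mm; the lighter slug still stands upright, at rest, in one of the cups (((value of joint holder_seat above 0.0048 m and horizontal distance between slug_a_center and bore below 0.006 m and contact force between slug_a and holder above 1.85 N and angle between slug_a_center's own z axis and vertical below 0.17 rad and ((z of slug_b_center in the frame of cup_left below 0.036 m and distance between slug_b_center and cup_left below 0.04 m) or (z of slug_b_center in the frame of cup_right below 0.036 m and distance between slug_b_center and cup_right below 0.04 m)) and angle between slug_b_center's own z axis and vertical below 0.2 rad and linear speed of slug_b below 0.02 m/s) or (value of joint holder_seat above 0.0048 m and horizontal distance between slug_b_center and bore below 0.006 m and contact force between slug_b and holder above 1.85 N and angle between slug_b_center's own z axis and vertical below 0.17 rad and ((z of slug_a_center in the frame of cup_left below 0.036 m and distance between slug_a_center and cup_left below 0.04 m) or (z of slug_a_center in the frame of cup_right below 0.036 m and distance between slug_a_center and cup_right below 0.04 m)) and angle between slug_a_center's own z axis and vertical below 0.2 rad and linear speed of slug_a below 0.02 m/s))); the robot touches nothing.
It fails at once if the holder is pushed with more than 25 N (contact force between anything else and holder above 25 N).
It fails at once if a bystander is moved more than 20 mm (distance of any of vial_1, dropper_1, bench_timer from where it was at the start of the episode above 0.02 m).
It also fails if it takes over 67 s, if anything falls off the work surface, if the arm or the gripper's body presses on something with over 40 N, if the wrist force passes 120 N, or if a joint passes its speed limit or range.

ROBOT

A 6-joint arm with a two-finger parallel gripper is mounted at the origin on a cart in front of the work surface, level with it; the furniture and walls round the work are solid. World frame = base frame: x ahead of the robot, y to its left, z up, the work surface at z = 0. Lengths are in m, angles in rad, forces in N, time in s.
With the tool pointing down it reaches from about 0.425 to 1.125 m from the base axis. Payload 14.9 kg.
Tool frame: the origin (TCP) lies on the centre line of the jaws, within the pads' length; the fingertips stand env.nose_length ahead of it and the grasp point (between the pads) is the TCP (env.nose_length is the distance from the TCP to the fingertips, in m); z points along the fingers, y is the line along which they close (so a half turn about z gives the same grasp; the last joint's range is limited). The gripper opens to 91 mm and grips with 3 to 60 N. Pads are 32 mm wide; open, the fingers measure 118 mm over their backs; the gripper's body (76 mm by 178 mm) begins 60 mm behind the grasp point.
Start: joints at [1.257, 0.379, 1.734, -0, 1.028, -0.033], TCP at [0.194, 0.673, 0.233] pointing down, gripper open.
Joint ranges: [-2.77, 2.77], [-0.74, 2.19], [0, 2.66], [-1.06, 4.2], [0.31, 2.87], [-3.08, 3.08]. Speed limits (rad/s): [1.89, 1.89, 2.39, 3.14, 3.14, 3.14].

INTERFACE

Orientations are given as a 3x3 rotation matrix whose columns are the frame's x, y, z axes.
In Python, from workcell import sensors, get_image, job, env gives the robot as it stands. The module is installed in compiled form; this text tells all that it offers.
- The arm moves only by the shell command python3 -m crank 'ROWS' [OPENING] [FORCE]. ROWS is text: rows parted by semicolons, each of 4 numbers parted by spaces: the shift along the tool's x, y, z in cm, then the turn about the tool's z in degrees. In form: dx dy dz twist; .... A call has 1 to 8 rows; each row is the pose to reach, as a shift and turn from the pose commanded when the call began, along the tool's axes at that moment; what a row does not reach only later rows make up. A row lasts 1/10 s, in which the tool goes at most 50 mm and 8.59 degrees, less where a joint would pass 70% of its speed; a pose out of reach is approached as far as the arm can. A call with a gripper value outside its range is refused whole. OPENING is the closure, from 0 (fully open) to 1 (shut), set as the call begins (- or left out, the last holds). The fingers move at their own pace and stop on an object; FORCE is the grip in N (left out, the last holds). Time passes only in rows, so rows that repeat a pose let the fingers close. It gives the time, the measured TCP pose, the force, the opening and the grip force at its end, in the units of the state.
- sensors.get_state(): the state, without advancing time (a new reading comes with each control period).
- get_image(name): name is "scene" or "top" or "wrist"; returns a dict with "img" (384x512x3 uint8, blue, green, red), "fov_y" (degrees; the focal length in pixels is half the picture's height over the tangent of half this angle, whatever the lens; pixels are square), "cx", "cy" (the principal point, pixels), "pose" (4x4, takes a point from camera to world coordinates). Camera axes: x right, y down, z forward; pixel columns grow to the right and rows downward; lengths in m; the calibration is good to about 2 mm. A picture is of the moment at which its call begins. There is no depth.
- job.hand_in(): hands the job in; it is judged then, once.
The state is a dict: "t": time; "joint_positions": joint angles; "dq": joint speeds; "joint_torque": joint torques, N m; "ee_pos": TCP position; "orientation": TCP orientation; "wrist_force": force on the tool from outside, world axes, zero at the start; "torque": the same for the moment, N m; "finger_gap": opening from 0.0 (shut) to 1.0 (fully open); "grasp_force": force on a finger pad.
Only numpy, scipy, OpenCV 4.12 (cv2) and the standard library are available. Lean on these libraries where they do the work, as an engineer would, in place of code of your own. Each camera call takes 0.05 s, during which the arm holds its last target. There are 200 camera calls.

## Working session

There is one attempt and no reset: what is moved stays moved. The work goes in short steps, Python scripts to look and compute and a shell command to move; the robot and the scene stay as the last step left them, time stands still between calls to the robot, and variables do not carry over. Pictures are saved under pics/ and viewed, at most 10 in all, crops included, and the job is handed in when it is done.

```bash
mkdir -p pics; ls; python3 - <<'E'
from workcell import sensors,get_image,env
import cv2,numpy as np
print(env.nose_length,sensors.get_state())
for n in("scene","top"):
    d=get_image(n);cv2.imwrite(f"pics/{n}0.png",d["img"]);print(n,d["fov_y"],d["cx"],d["cy"],d["pose"].round(4).tolist())
E
```

```text
pics
0.019 {'t': 0.0, 'joint_positions': array([ 1.25670986e+00,  3.79416927e-01,  1.73475731e+00,  9.78131346e-06,
        1.02847898e+00, -3.32951829e-02]), 'dq': array([-0.00071744,  0.00131508, -0.00140845,  0.00036576,  0.00039589,
       -0.0001407 ]), 'joint_torque': array([ 2.14807791e-03, -7.63701224e+01, -4.34387147e+01,  6.52658008e-02,
        4.22343775e-02, -8.42349209e-05]), 'ee_pos': array([0.19387061, 0.67224426, 0.23229402]), 'orientation': array([[-9.60835054e-01,  2.77120708e-01, -3.35626053e-04],
       [ 2.77120907e-01,  9.60834528e-01, -1.00608936e-03],
       [ 4.36729050e-05, -1.05969492e-03, -9.99999438e-01]]), 'wrist_force': array([-0.09898677, -0.29399251, -0.34874258]), 'torque': array([-0.00783739,  0.0085921 , -0.04131654]), 'grasp_force': 0.0, 'finger_gap': 1.0029721759905474}
scene 45.37061547811852 254.44557690205127 189.56059946298984 [[0.843, -0.2004, 0.4991, -0.0512], [-0.5372, -0.3585, 0.7635, -1.0364], [0.026, -0.9118, -0.4099, 0.5842], [0.0, 0.0, 0.0, 1.0]]
top 47.5883344745299 255.4843861358333 186.9741545836041 [[-0.0277, -0.9919, 0.1243, 0.385], [-0.9996, 0.0276, -0.0027, -0.0741], [-0.0007, -0.1243, -0.9922, 1.3644], [0.0, 0.0, 0.0, 1.0]]
```

View pics/scene0.png

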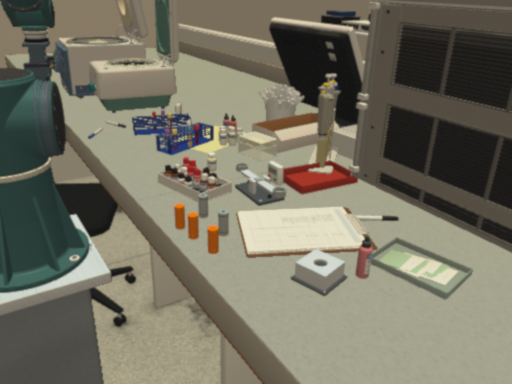

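View pics/top0.png

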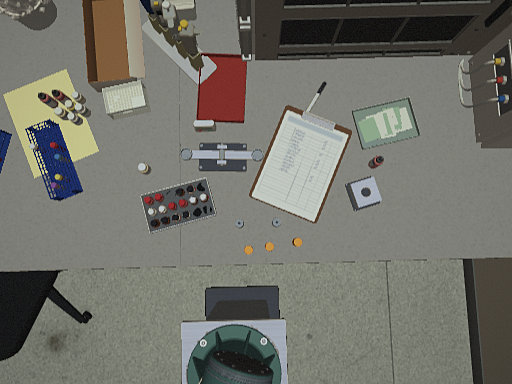

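The top view shows the slugs at (239,223) and (276,222), the cups at (186,155) and (257,155), and the holder at (365,193). The vial is at (144,168), the timer at (204,125) and the dropper at (376,161). The three orange look-alikes are at row ~245. Next I'll cast these pixels to rough positions.

```bash
cat > h.py <<'E'
import numpy as np,cv2
from workcell import sensors,get_image,env
def ray(d,u,v):
    f=d["img"].shape[0]/2/np.tan(np.radians(d["fov_y"]/2)); P=np.asarray(d["pose"])
    return P[:3,3],P[:3,:3]@np.array([(u-d["cx"])/f,(v-d["cy"])/f,1])
def plane(d,u,v,z):
    o,r=ray(d,u,v); return o+r*(z-o[2])/r[2]
def proj(d,p):
    f=d["img"].shape[0]/2/np.tan(np.radians(d["fov_y"]/2)); P=np.asarray(d["pose"])
    c=P[:3,:3].T@(np.asarray(p)-P[:3,3]); return np.array([d["cx"]+f*c[0]/c[2],d["cy"]+f*c[1]/c[2]])
def tool(dw):  # world vector -> tool axes, cm
    return (sensors.get_state()["orientation"].T@np.asarray(dw)*100).round(2)
def to(x,y,z): return tool(np.array([x,y,z])-sensors.get_state()["ee_pos"])
E
python3 - <<'E'
from h import *
d=get_image("top")
for n,u,v,z in [("sA",239,223,.064),("sB",276,222,.064),("cupL",186.5,155,.05),("cupR",257,155,.05),("piv",222,155,.046),("bore",365.5,192,.044),("vial",144,168,.06),("timer",204,125,.06),("drop",376,161,.1),("edge",250,263,0),("or1",249,250,.064),("or2",269,246,.064),("or3",297,242,.064)]:
    print(n,plane(d,u,v,z).round(3))
d=get_image("scene")
for n,u,v,z in [("sA",203.5,195,.064),("sB",223.5,212,.064),("bore",320,263,.044),("cup1",242,168,.058),("cup2",278,193,.058)]: print(n,plane(d,u,v,z).round(3))
w=get_image("wrist");print(w["fov_y"],w["pose"].round(3).tolist(),sensors.get_state()["ee_pos"])
t=get_image("top")["img"];cv2.imwrite("pics/topc.png",cv2.resize(t[110:260,130:290],None,fx=5,fy=4,interpolation=cv2.INTER_CUBIC)) 
E
```

```text
sA [ 0.441 -0.026  0.064]
sB [ 0.441 -0.136  0.064]
cupL [0.654 0.131 0.05 ]
cupR [ 0.648 -0.085  0.05 ]
piv [0.652 0.023 0.046]
bore [ 0.526 -0.413  0.044]
vial [0.616 0.259 0.06 ]
timer [0.745 0.075 0.06 ]
drop [ 0.611 -0.435  0.1  ]
edge [ 0.32  -0.054  0.   ]
or1 [ 0.361 -0.053  0.064]
or2 [ 0.371 -0.113  0.064]
or3 [ 0.38  -0.196  0.064]
sA [ 0.444 -0.031  0.064]
sB [ 0.442 -0.144  0.064]
bore [ 0.524 -0.42   0.044]
cup1 [0.644 0.101 0.058]
cup2 [ 0.634 -0.107  0.058]
58.327391884467346 [[0.277, 0.93, 0.24, 0.127], [0.961, -0.268, -0.07, 0.691], [-0.001, 0.25, -0.968, 0.384], [0.0, 0.0, 0.0, 1.0]] [0.19394304 0.67242558 0.2326327 ]
```

```bash
python3 -m crank '-6 -5 0 -4;-12 -9 1 -8;-17 -13 1 -12;-21 -17 1 -16;-24 -21 1 -16;-27 -25 1 -16;-30 -29 1 -16;-33 -33 1 -16' 0; python3 -c "
from h import *
print(to(.445,-.08,.22),sensors.get_state()['orientation'].round(3))"
```

```text
t: 1.1
ee_pos: [0.3938, 0.3268, 0.2233]
orientation: [[-1.0, 0.001, 0.0], [0.001, 1.0, 0.0], [-0.0, 0.0, -1.0]]
wrist_force: [0.4, 0.2, -0.6]
finger_gap: 0.999
grasp_force: 0.0
[ -5.17 -40.67   0.32] [[-1.     0.001  0.   ]
 [ 0.001  1.     0.   ]
 [-0.     0.    -1.   ]]
```

```bash
python3 -m crank '-1 -5 0 0;-2 -10 0 0;-3 -15 0 0;-4 -20 0 0;-5 -25 0 0;-5 -30 0 0;-5 -35 0 0;-5 -40 0 0'; python3 -m crank '0 0 0 0;0 0 0 0'; python3 - <<'E'
from h import *
w=get_image("wrist");cv2.imwrite("pics/w1.png",w["img"])
np.save("pics/w1.npy",w,allow_pickle=True)
print(sensors.get_state()["ee_pos"],w["pose"].round(3).tolist())
for p in [(.442,-.028,.064),(.442,-.14,.064)]: print(proj(w,p))
E
```

```text
t: 1.9
ee_pos: [0.4424, -0.0687, 0.2234]
orientation: [[-1.0, 0.002, 0.001], [0.002, 1.0, -0.0], [-0.001, -0.0, -1.0]]
wrist_force: [0.3, 0.6, 0.2]
finger_gap: 1.001
grasp_force: 0.0
t: 2.1
ee_pos: [0.4426, -0.0675, 0.2232]
orientation: [[-1.0, 0.004, 0.0], [0.004, 1.0, 0.0], [-0.0, 0.0, -1.0]]
wrist_force: [-0.2, -0.2, -0.5]
finger_gap: 0.996
grasp_force: 0.0
[ 0.44259553 -0.06649715  0.22311251] [[0.004, 0.968, 0.25, 0.373], [1.0, -0.004, -0.001, -0.068], [0.0, 0.25, -0.968, 0.375], [0.0, 0.0, 0.0, 1.0]]
[295.50711626 172.34113744]
[174.43732909 172.81048432]
```

View pics/w1.png

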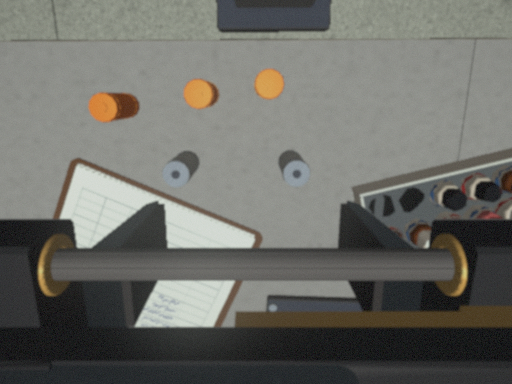

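The wrist view has the slug top centres at about (297,174) and (176,174), agreeing with the top-camera estimates within 2 px. The open fingers are lower in the frame. I'll refine using the dark centre dots.

```bash
python3 - <<'E'
from h import *
w=np.load("pics/w1.npy",allow_pickle=True).item();g=cv2.cvtColor(w["img"],6).astype(float)
for u,v in[(297,174),(176,174)]:
    s=g[v-7:v+8,u-7:u+8];m=np.clip(np.median(s)-15-s,0,None);y,x=np.mgrid[v-7:v+8,u-7:u+8]
    c=((x*m).sum()/m.sum(),(y*m).sum()/m.sum());p=plane(w,*c,.064);print(np.round(c,1),p.round(4),to(p[0],p[1],.051))
    e=cv2.Canny(w["img"][v-30:v+30,u-30:u+30],60,150)
E
```

```text
[296.4 173.5] [ 0.4431 -0.0272  0.064 ] [-0.05  3.93 17.21]
[175.1 174.1] [ 0.4432 -0.1394  0.064 ] [-0.08 -7.3  17.21]
```

```bash
python3 -m crank '0 3.9 0 0;0 3.9 5 0;0 3.9 9 0;0 3.9 13 0;0 3.9 15.5 0;0 3.9 17.2 0;0 3.9 17.2 0'; python3 -m crank '0 0 0 0;0 0 0 0;0 0 0 0;0 0 0 0;0 0 0 0;0 0 0 0' 1 25
```

```text
t: 2.85
ee_pos: [0.4413, -0.026, 0.0493]
orientation: [[-1.0, -0.001, -0.004], [-0.001, 1.0, 0.0], [0.004, 0.0, -1.0]]
wrist_force: [0.4, 0.5, 0.8]
finger_gap: 1.002
grasp_force: 0.0
t: 3.45
ee_pos: [0.4429, -0.0277, 0.0514]
orientation: [[-1.0, 0.002, 0.0], [0.002, 1.0, -0.0], [-0.0, -0.0, -1.0]]
wrist_force: [-0.0, -0.4, -0.1]
finger_gap: 0.507
grasp_force: 0.0
```

```bash
python3 -m crank '0 0 0 0;0 0 0 0;0 0 0 0;0 0 0 0'; python3 -m crank '0 0 -3 0;0 0 -8 0;-4 2 -12 0;-8 5 -14 0;-8 5 -14 0;-8 5 -14 0'; python3 - <<'E'
from h import *
w=get_image("wrist");cv2.imwrite("pics/w2.png",w["img"]);np.save("pics/w2.npy",w,allow_pickle=True)
for p in [(.654,.131,.046),(.648,-.085,.046)]: print(proj(w,p))
print(sensors.get_state()["wrist_force"])
E
```

```text
t: 3.85
ee_pos: [0.4427, -0.0277, 0.0511]
orientation: [[-1.0, 0.002, -0.0], [0.002, 1.0, -0.0], [0.0, -0.0, -1.0]]
wrist_force: [-0.3, -0.8, -0.6]
finger_gap: 0.283
grasp_force: 25.0
t: 4.45
ee_pos: [0.5241, 0.023, 0.1918]
orientation: [[-1.0, 0.0, 0.002], [0.0, 1.0, 0.0], [-0.002, 0.0, -1.0]]
wrist_force: [-0.8, 0.4, -4.3]
finger_gap: 0.28
grasp_force: 24.9
[362.58087985 304.94372897]
[142.26487722 299.46792709]
[-0.86516836 -0.43675914 -3.42877823]
```

View pics/w2.png

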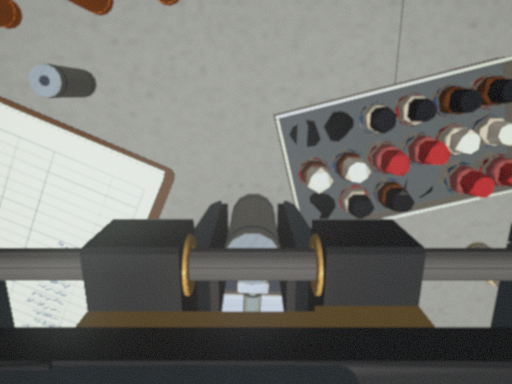

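The wrist view shows slug A held between the pads and slug B at (45,80), but the gripper hides the balance. I'll move forward so the balance falls in the upper part of the frame.

```bash
python3 -m crank '-5 0 -1 0;-10 0 -2 0;-15 0 -3 0;-20 0 -4 0;-21 0 -4 0;-21 0 -4 0;-21 0 -4 0'; python3 - <<'E'
from h import *
w=get_image("wrist");cv2.imwrite("pics/w3.png",w["img"]);np.save("pics/w3.npy",w,allow_pickle=True)
for p in [(.654,.131,.046),(.648,-.085,.046)]: print(proj(w,p))
print(sensors.get_state()["wrist_force"],sensors.get_state()["ee_pos"])
E
```

```text
t: 5.2
ee_pos: [0.7307, 0.0212, 0.2291]
orientation: [[-1.0, 0.002, -0.004], [0.002, 1.0, -0.0], [0.004, -0.0, -1.0]]
wrist_force: [-0.3, 0.7, -2.7]
finger_gap: 0.283
grasp_force: 24.9
[369.72054128  88.11820869]
[138.9492491  81.8263275]
[-0.58322125 -0.19863655 -3.23411681] [0.73064582 0.02136938 0.22947167]
```

View pics/w3.png

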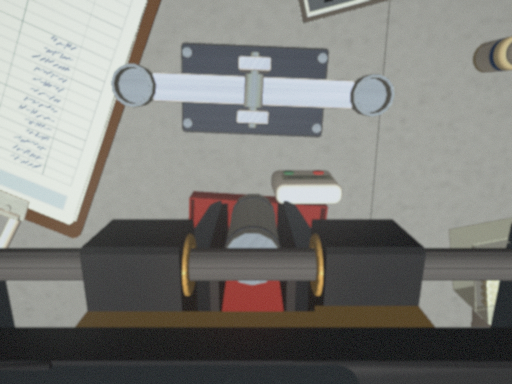

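The wrist view shows the balance. The cups are centred at about (134,85) and (371,95), the foot plate at (255,90), and the timer at (307,187), clear of both cups. I'll refine the rim centres and solve for the pose and tilt.

```bash
cat > rim.py <<'E'
from h import *
def rims(w,guess,r=(16,25)):
    g=cv2.cvtColor(w["img"],6);out=[]
    for u,v in guess:
        u,v=int(u),int(v);c=cv2.resize(g[max(v-32,0):v+32,u-32:u+32],None,fx=4,fy=4,interpolation=2)
        h=cv2.HoughCircles(c,cv2.HOUGH_GRADIENT_ALT,1,8,param1=200,param2=.6,minRadius=r[0]*4,maxRadius=r[1]*4)
        h=[] if h is None else [(u-32+a/4,max(v-32,0)+b/4,q/4) for a,b,q in h.reshape(-1,3)[:4]]
        print(np.round(h,1).tolist());out.append(h)
    return out
E
python3 - <<'E'
from rim import *
from scipy.optimize import least_squares as L
w=np.load("pics/w3.npy",allow_pickle=True).item()
h=rims(w,[(134,85),(371,95)])
R,Lf=[np.median(np.array(k)[:,:2],axis=0) if len(k) else np.array(q) for k,q in zip(h,[(134,85),(371,95)])]
def pts(p,zl=.012):
    x,y,ya,t=p;ct,st=np.cos(t),np.sin(t);o=[]
    for s in(1,-1):
        l=s*.11*ct-zl*st;zz=.046+s*.11*st+zl*ct;o.append([x-l*np.sin(ya),y+l*np.cos(ya),zz])
    return np.array(o)
f=lambda p:np.r_[proj(w,pts(p)[0])-Lf,proj(w,pts(p)[1])-R]
s=L(f,[.65,.02,0,0]);print(s.x.round(4),s.cost);print(pts(s.x,0).round(4))
for u,v in[(187,52),(322,58),(316,129),(187,123)]:print(plane(w,u,v,.012).round(3))
print("plate c",np.mean([plane(w,u,v,.012) for u,v in[(187,52),(322,58),(316,129),(187,123)]],axis=0).round(4))
E
```

```text
[[135.0, 84.80000305175781, 22.600000381469727], [135.0, 84.80000305175781, 20.0], [135.0, 84.80000305175781, 17.100000381469727]]
[[370.20001220703125, 95.19999694824219, 19.899999618530273]]
[ 0.6555  0.0156 -0.0491  0.2454] 3.736045247126712e-27
[[ 0.6607  0.1222  0.0727]
 [ 0.6503 -0.0909  0.0193]]
[ 0.618 -0.045  0.012]
[0.624 0.091 0.012]
[0.695 0.089 0.012]
[ 0.689 -0.048  0.012]
plate c [0.6563 0.0217 0.012 ]
```

```bash
python3 - <<'E'
from rim import *
w=np.load("pics/w3.npy",allow_pickle=True).item()
L,R=(370.2,95.2),(135,84.8)
for t in(-.1,0,.1):
    zl,zr=.058+.11*t,.058-.11*t
    a,b=plane(w,*L,zl),plane(w,*R,zr);d=a-b
    print(t,a.round(4),b.round(4),"sep",np.hypot(d[0],d[1]).round(4),"mid",((a+b)/2+[0,.012*t,0]).round(4))
cv2.imwrite("pics/w3c.png",cv2.resize(w["img"][50:130,90:410],None,fx=2.5,fy=2.5,interpolation=2))
s=get_image("scene")["img"];cv2.imwrite("pics/s1c.png",cv2.resize(s[150:220,220:300],None,fx=8,fy=8,interpolation=2))
E
```

```text
-0.1 [0.6604 0.1317 0.047 ] [ 0.6514 -0.0814  0.069 ] sep 0.2132 mid [0.6559 0.0239 0.058 ]
0 [0.6605 0.128  0.058 ] [ 0.6511 -0.085   0.058 ] sep 0.2132 mid [0.6558 0.0215 0.058 ]
0.1 [0.6605 0.1244 0.069 ] [ 0.6507 -0.0886  0.047 ] sep 0.2132 mid [0.6556 0.0191 0.058 ]
```

View pics/s1c.png

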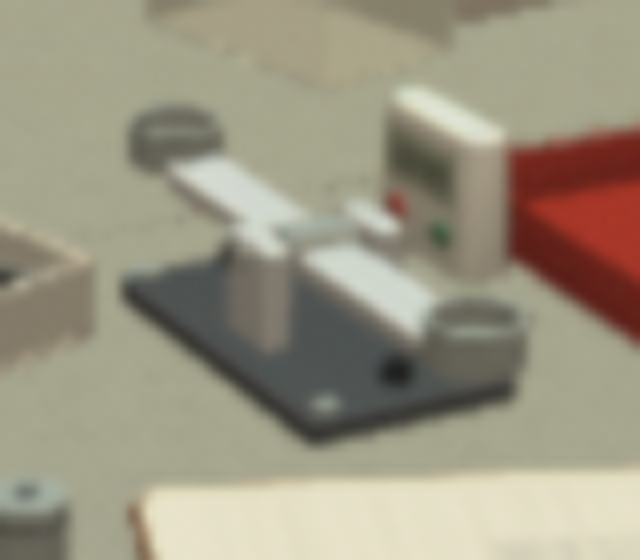

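The scene crop shows the cup rims centred at about (242,166) and (279.5,190), beam roughly level, timer behind. I'll cross-check by triangulating.

```bash
python3 - <<'E'
from rim import *
w=np.load("pics/w3.npy",allow_pickle=True).item();s=get_image("scene");t=get_image("top")
def tri(obs):
    A=np.zeros((3,3));b=np.zeros(3)
    for d,u,v in obs:
        o,r=ray(d,u,v);r=r/np.linalg.norm(r);M=np.eye(3)-np.outer(r,r);A+=M;b+=M@o
    return np.linalg.solve(A,b)
for n,a,c in[("L",(370.2,95.2),(241.9,166)),("R",(135,84.8),(279.5,189.8))]:
    p=tri([(w,*a),(s,*c)]);print(n,p.round(4),"reproj",proj(w,p)-a,proj(s,p)-c,"top px",proj(t,p),plane(s,*c,.058).round(3))
g=rims(t,[(186.5,155),(257,155)],(4,9))
# plate hole check in scene vs. wrist; slug B
for p in[(.618,-.045,.012),(.4432,-.1394,.064)]:print(proj(s,p),proj(t,p))
print(sensors.get_state()["t"])
E
```

```text
L [0.6607 0.1299 0.0517] reproj [-0.21311044  0.24913177] [-0.08578482 -0.01975528] top px [186.85861095 152.89019438] [0.652 0.116 0.058]
R [ 0.6522 -0.0867  0.0554] reproj [-0.82772807  1.39024225] [-0.51985602  0.0573863 ] top px [257.50654617 153.432004  ] [ 0.65  -0.092  0.058]
[]
[[258.20001220703125, 154.8000030517578, 6.0]]
[260.23559296 200.745191  ] [244.51719242 167.22758632]
[222.91358473 211.11867429] [277.17750833 221.24738128]
5.4
```

```bash
python3 -m crank '3.5 4 0 2.5;7 8 0 2.5;7 11 0 2.5;7 11 4 2.5;7 11 8 2.5;7 11 10.5 2.5;7 11 10.5 2.5;7 11 10.5 2.5'; python3 - <<'E'
from h import *
s=get_image("scene");cv2.imwrite("pics/s2c.png",cv2.resize(s["img"][140:210,210:290],None,fx=8,fy=8,interpolation=2))
print(proj(s,sensors.get_state()["ee_pos"]-[0,0,.051]),sensors.get_state()["ee_pos"])
E
```

```text
t: 6.2
ee_pos: [0.6629, 0.132, 0.1269]
orientation: [[-0.999, 0.045, -0.0], [0.045, 0.999, -0.0], [0.0, -0.0, -1.0]]
wrist_force: [0.6, 0.0, -2.2]
finger_gap: 0.277
grasp_force: 24.9
[242.37891255 158.20868073] [0.66363664 0.13208062 0.12780522]
```

View pics/s2c.png

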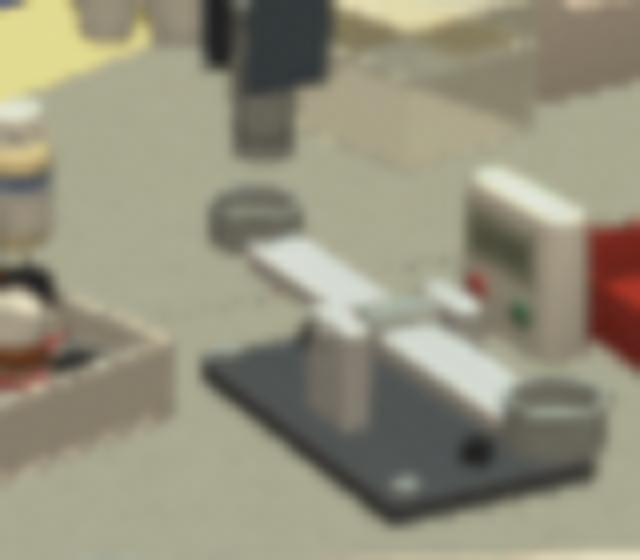

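The crop shows slug A's bottom centre at (264,148), i.e. scene (243.0,158.5), right above cup_left at (255,207). It's about 2 mm off in x. I'll correct that while lowering.

```bash
python3 -m crank '0.25 0 0 0;0.25 0 1 0;0.25 0 2 0;0.25 0 2.6 0;0.25 0 3.2 0;0.25 0 3.7 0;0.25 0 3.7 0'; python3 - <<'E'
from h import *
s=get_image("scene");cv2.imwrite("pics/s3c.png",cv2.resize(s["img"][140:210,210:290],None,fx=8,fy=8,interpolation=2))
st=sensors.get_state();print(st["ee_pos"],st["wrist_force"])
E
```

```text
t: 6.95
ee_pos: [0.6601, 0.1321, 0.0882]
orientation: [[-0.999, 0.045, -0.001], [0.045, 0.999, -0.0], [0.001, -0.0, -1.0]]
wrist_force: [-0.3, -0.1, -2.0]
finger_gap: 0.28
grasp_force: 24.9
[0.66034048 0.13214517 0.08869615] [-0.0130084   0.68809989 -2.05301224]
```

View pics/s3c.png

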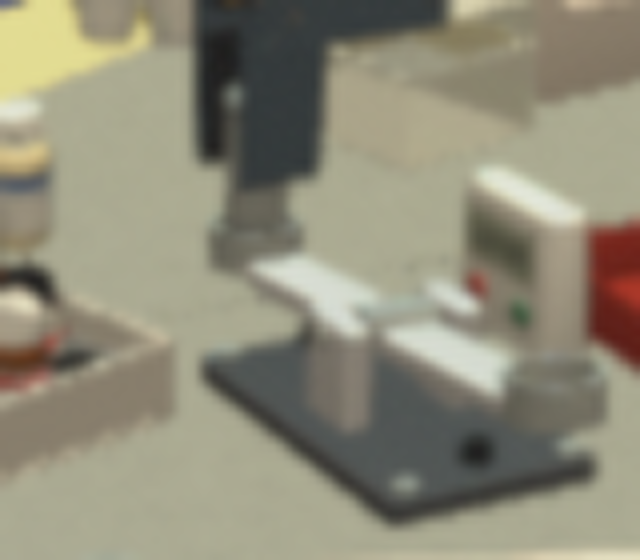

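The crop shows the slug seated inside cup_left, with the beam going down on that side. Releasing.

```bash
python3 -m crank '0 0 0 0;0 0 0 0;0 0 0 0;0 0 0 0;0 0 0 0;0 0 0 0;0 0 0 0' 0; python3 -m crank '0 0 -3 0;0 0 -7 0;0 0 -11 0;0 0 -13 0;3 -3 -13 0;7 -7 -13 -2.5;11 -11 -13 -2.5;15 -16 -13 -2.5';python3 -c "
from h import *
print(to(.4432,-.1394,.2),to(.4432,-.1394,.051))"
```

```text
t: 7.7
ee_pos: [0.6605, 0.1321, 0.0892]
orientation: [[-0.999, 0.045, 0.0], [0.045, 0.999, -0.0], [-0.0, -0.0, -1.0]]
wrist_force: [-0.5, 0.5, -0.2]
finger_gap: 0.867
grasp_force: 0.0
t: 8.5
ee_pos: [0.5199, -0.0016, 0.219]
orientation: [[-1.0, 0.001, -0.0], [0.001, 1.0, -0.0], [0.0, -0.0, -1.0]]
wrist_force: [0.2, -1.4, -0.2]
finger_gap: 0.999
grasp_force: 0.0
[  7.66 -13.78   1.9 ] [  7.66 -13.78  16.8 ]
```

```bash
python3 -m crank '3 -5 0 0;6 -10 1 0;6 -11.8 4 0;6 -11.8 8 0;6 -11.8 8 0;6 -11.8 8 0';python3 - <<'E'
from h import *
print(to(.4432,-.1394,.051),sensors.get_state()['ee_pos'])
s=get_image("scene");np.save("pics/s4.npy",s,allow_pickle=True)
for n,p in[("cupL floor dn",(.661,.131,.035)),("slugtop",(.661,.131,.099)),("cupR up rim",(.652,-.087,.069))]:print(n,proj(s,p))
E
```

```text
t: 9.1
ee_pos: [0.4615, -0.1186, 0.1395]
orientation: [[-1.0, 0.002, -0.001], [0.002, 1.0, 0.0], [0.001, 0.0, -1.0]]
wrist_force: [-0.9, 0.1, 0.7]
finger_gap: 1.0
grasp_force: 0.0
[ 1.81 -2.09  8.85] [ 0.46145378 -0.11857376  0.13952727]
cupL floor dn [241.6507364  170.70919874]
slugtop [241.9463419  151.82595996]
cupR up rim [279.21964439 185.47288481]
```

```bash
python3 -m crank '1.8 -2.1 0 0;1.8 -2.1 0 0;1.8 -2.1 4 0;1.8 -2.1 7 0;1.8 -2.1 8.8 0;1.8 -2.1 8.8 0' ; python3 -m crank '0 0 0 0;0 0 0 0;0 0 0 0;0 0 0 0;0 0 0 0;0 0 0 0;0 0 0 0;0 0 0 0' 1 25;  python3 -m crank '0 0 0 0;0 0 0 0'
```

```text
t: 9.75
ee_pos: [0.4436, -0.139, 0.0506]
orientation: [[-1.0, 0.001, -0.001], [0.001, 1.0, 0.001], [0.001, 0.001, -1.0]]
wrist_force: [-0.6, 0.5, 0.6]
finger_gap: 1.002
grasp_force: 0.0
t: 10.55
ee_pos: [0.4434, -0.1397, 0.0511]
orientation: [[-1.0, 0.002, -0.0], [0.002, 1.0, 0.0], [0.0, 0.0, -1.0]]
wrist_force: [0.5, 0.1, -0.5]
finger_gap: 0.326
grasp_force: 0.0
t: 10.75
ee_pos: [0.4434, -0.1397, 0.0511]
orientation: [[-1.0, 0.002, -0.0], [0.002, 1.0, 0.0], [0.0, 0.0, -1.0]]
wrist_force: [0.4, -0.7, -0.1]
finger_gap: 0.281
grasp_force: 25.0
```

```bash
python3 -m crank '0 0 -3 0;0 0 -7 0;-3 0 -11 0;-7 1 -13 0;-12 3 -13 2.5;-17 5 -13 2.5;-20.8 5.3 -13 2.5;-20.8 5.3 -13 2.5'; python3 -m crank '0 0 0 0;0 0 2 0;0 0 4 0;0 0 4 0'; python3 - <<'E'
from h import *
st=sensors.get_state();print(st['ee_pos'],st['wrist_force'],to(.6515,-.087,.108))
s=get_image("scene");np.save("pics/s5.npy",s,allow_pickle=True)
cv2.imwrite("pics/s5c.png",cv2.resize(s["img"][140:215,215:295],None,fx=8,fy=8,interpolation=2))
print(proj(s,st["ee_pos"]-[0,0,.051]),(np.array(proj(s,st["ee_pos"]-[0,0,.051]))-[215,140])*8)
E
```

```text
t: 11.55
ee_pos: [0.6559, -0.086, 0.1811]
orientation: [[-0.999, 0.044, 0.002], [0.044, 0.999, -0.0], [-0.002, -0.0, -1.0]]
wrist_force: [-0.8, -0.4, -0.8]
finger_gap: 0.282
grasp_force: 25.0
t: 11.95
ee_pos: [0.6487, -0.0871, 0.1386]
orientation: [[-0.999, 0.046, -0.005], [0.046, 0.999, 0.001], [0.005, 0.001, -1.0]]
wrist_force: [-0.4, 0.2, -1.5]
finger_gap: 0.279
grasp_force: 25.0
[ 0.6487168  -0.08711553  0.13859052] [-0.39865981  0.16315767 -1.4796442 ] [-0.29  0.02  3.06]
[278.60158962 179.60051653] [508.81271697 316.80413223]
```

View pics/s5c.png

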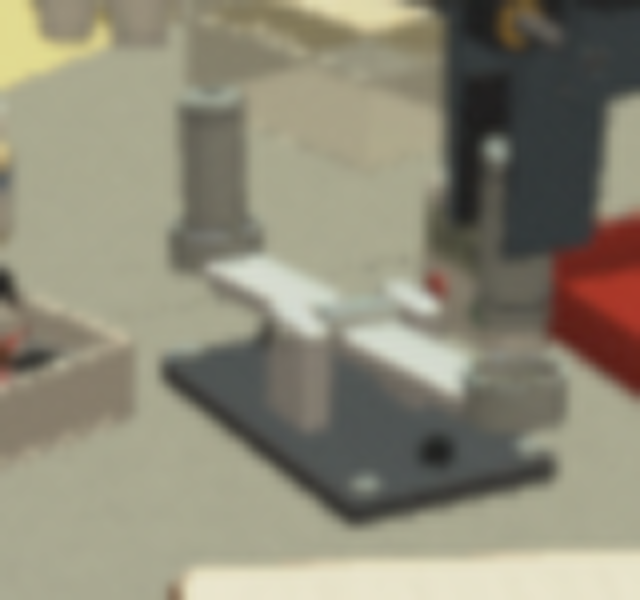

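The crop shows slug A upright in cup_left (215,170) on the lowered side, and slug B directly above the raised cup_right, rim centre (515,372). Letting it settle, then lowering.

```bash
python3 -m crank '0 0 0 0;0 0 0 0;0 0 0 0'; python3 -m crank '0 0 1 0;0 0 1.8 0;0 0 2.4 0;0 0 3 0;0 0 3 0;0 0 3 0'
```

```text
t: 12.3
ee_pos: [0.6518, -0.0872, 0.1421]
orientation: [[-0.999, 0.045, 0.001], [0.045, 0.999, -0.0], [-0.001, -0.0, -1.0]]
wrist_force: [-0.7, 0.2, -1.5]
finger_gap: 0.281
grasp_force: 25.0
t: 12.9
ee_pos: [0.6515, -0.0871, 0.1109]
orientation: [[-0.999, 0.045, -0.0], [0.045, 0.999, 0.0], [0.0, 0.0, -1.0]]
wrist_force: [-0.8, -0.6, -1.1]
finger_gap: 0.282
grasp_force: 25.0
```

```bash
python3 -m crank '0 0 0.2 0;0 0 0.4 0;0 0 0.4 0;0 0 0.4 0'; python3 -m crank '0 0 0 0;0 0 0 0;0 0 0 0;0 0 0 0;0 0 0 0;0 0 0 0;0 0 0 0;0 0 0 0' 0; python3 -m crank '0 0 -3 0;0 0 -7 0;0 0 -11 0;0 0 -13 0;0 0 -13 0;0 0 -13 0;0 0 -13 0;0 0 -13 0'; python3 - <<'E'
from h import *
st=sensors.get_state();print(st['ee_pos'])
s=get_image("scene");np.save("pics/s6.npy",s,allow_pickle=True)
a=np.load("pics/s5.npy",allow_pickle=True).item()["img"][140:215,215:295];b=s["img"][140:215,215:295]
cv2.imwrite("pics/s6c.png",cv2.resize(b,None,fx=8,fy=8,interpolation=2))
# has cup L (slug A) moved since the previous picture?
print("slugA patch diff",np.abs(a[8:36,18:36].astype(int)-b[8:36,18:36]).mean().round(2))
E
```

```text
t: 13.3
ee_pos: [0.6518, -0.0872, 0.1074]
orientation: [[-0.999, 0.045, 0.001], [0.045, 0.999, -0.0], [-0.001, -0.0, -1.0]]
wrist_force: [1.1, -1.1, 1.3]
finger_gap: 0.278
grasp_force: 25.0
t: 14.1
ee_pos: [0.6515, -0.0871, 0.1071]
orientation: [[-0.999, 0.045, 0.0], [0.045, 0.999, -0.0], [-0.0, -0.0, -1.0]]
wrist_force: [0.3, 0.1, -0.5]
finger_gap: 0.953
grasp_force: 0.0
t: 14.9
ee_pos: [0.6509, -0.087, 0.2356]
orientation: [[-0.999, 0.045, -0.002], [0.045, 0.999, 0.0], [0.002, 0.0, -1.0]]
wrist_force: [-0.3, 0.2, 0.4]
finger_gap: 1.004
grasp_force: 0.0
[ 0.65089233 -0.08697552  0.23564075]
slugA patch diff 1.45
```

View pics/s6c.png

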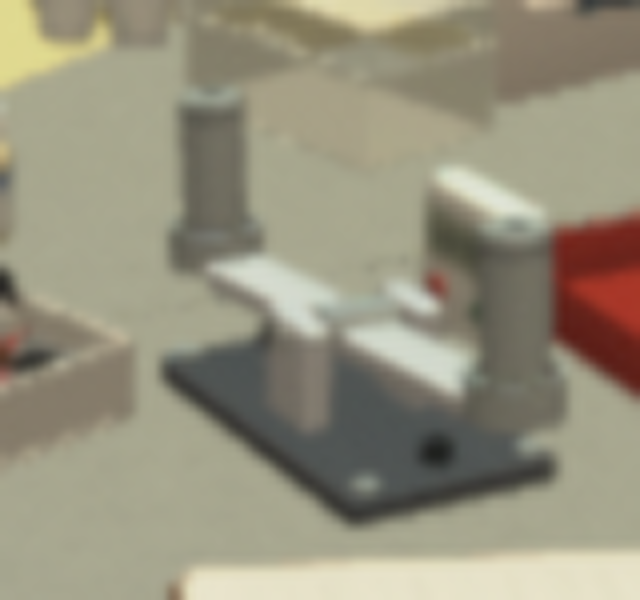

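The crop shows both slugs standing in opposite cups. The cup_left side (215,170), with slug A, is still down on its stop, and cup_right (515,310) is up. So slug A is the heavier one, which agrees with the wrist weights of about 3 N against 1.3 N. Next I'll pick slug A.

```bash
python3 -m crank '0 4 1 0;0 8 2 0;0 12 3 0;0 16 3 0;0 20 3 0;0 22 3 0;0 22 3 0;0 22 3 0'; python3 -c "
from h import *
print(to(.661,.133,.086),sensors.get_state()['ee_pos'])"
```

```text
t: 15.75
ee_pos: [0.6613, 0.1323, 0.2067]
orientation: [[-0.999, 0.045, -0.001], [0.045, 0.999, -0.0], [0.001, -0.0, -1.0]]
wrist_force: [-0.2, 0.4, 0.2]
finger_gap: 1.001
grasp_force: 0.0
[ 0.03  0.08 12.07] [0.66131502 0.13228009 0.20668371]
```

```bash
python3 -m crank '0 0 4 0;0 0 8 0;0 0 10.5 0;0 0 12 0;0 0 12 0;0 0 12 0' ; python3 -m crank '0 0 0 0;0 0 0 0;0 0 0 0;0 0 0 0;0 0 0 0;0 0 0 0;0 0 0 0;0 0 0 0' 1 25;  python3 -m crank '0 0 0 0;0 0 0 0;0 0 0 0'
```

```text
t: 16.35
ee_pos: [0.6621, 0.1321, 0.0881]
orientation: [[-0.999, 0.046, 0.001], [0.046, 0.999, 0.0], [-0.001, 0.0, -1.0]]
wrist_force: [0.2, 0.5, -0.2]
finger_gap: 1.001
grasp_force: 0.0
t: 17.15
ee_pos: [0.6615, 0.1328, 0.0871]
orientation: [[-0.999, 0.045, 0.0], [0.045, 0.999, 0.0], [-0.0, 0.0, -1.0]]
wrist_force: [0.4, 0.6, 0.1]
finger_gap: 0.331
grasp_force: 0.4
t: 17.45
ee_pos: [0.6615, 0.1327, 0.0872]
orientation: [[-0.999, 0.045, 0.0], [0.045, 0.999, 0.0], [-0.0, 0.0, -1.0]]
wrist_force: [-0.6, 0.1, 0.9]
finger_gap: 0.279
grasp_force: 25.0
```

```bash
python3 -m crank '0 0 -1 0;0 0 -2 0;0 0 -4 0;0 0 -7 0;0 0 -11 0;0 -4 -14 0;0 -9 -14 0;0 -14 -14 -2.5'; python3 -m crank '0 -5 0 0;0 -10 0 0;0 -15 0 0;0 -20 0 0;0 -25 0 0;0 -30 0 0;0 -35 0 0;0 -38 0 0'; python3 -c "
from h import *
print(to(.605,-.415,.22),sensors.get_state()['joint_positions'].round(2))
for n in('top','scene'):np.save('pics/%s7.npy'%n,get_image(n),allow_pickle=True)"
```

```text
t: 18.25
ee_pos: [0.6553, -0.0083, 0.2295]
orientation: [[-1.0, 0.0, 0.003], [0.0, 1.0, -0.0], [-0.003, -0.0, -1.0]]
wrist_force: [-0.4, -0.1, -3.1]
finger_gap: 0.277
grasp_force: 25.0
t: 19.05
ee_pos: [0.6539, -0.3906, 0.2281]
orientation: [[-1.0, 0.003, 0.001], [0.003, 1.0, -0.001], [-0.001, -0.001, -1.0]]
wrist_force: [-0.0, 0.4, -2.0]
finger_gap: 0.275
grasp_force: 25.0
[ 4.88 -2.45  0.81] [-0.57  0.48  1.6  -0.    1.06 -2.14]
```

```bash
python3 -m crank '4 -1 0 0;4.9 -1.5 0.8 0;4.9 -1.5 0.8 0;4.9 -1.5 0.8 0'; python3 - <<'E'
from rim import *
w=get_image("wrist");np.save("pics/w8.npy",w,allow_pickle=True)
print(sensors.get_state()["ee_pos"]);g=proj(w,(.525,-.415,.044));print(g)
I=w["img"];gray=cv2.cvtColor(I,6)
u,v=int(g[0]),int(g[1])
# dark bore: compact dark blob inside the bright block top
roi=gray[max(v-30,0):v+30,u-30:u+30];print(roi[::6,::6])
rims(w,[g],(10,24))
E
```

```text
t: 19.55
ee_pos: [0.6061, -0.4016, 0.2196]
orientation: [[-1.0, 0.001, 0.0], [0.001, 1.0, -0.0], [-0.0, -0.0, -1.0]]
wrist_force: [0.4, -0.6, -3.2]
finger_gap: 0.278
grasp_force: 25.0
[ 0.60646024 -0.40163069  0.2197326 ]
[238.10858699  82.35422632]
[[202 203 206 203 200 205 205 202 202 204]
 [200 200 200 207 206 207 210 206 203 207]
 [205 206 205 206 207 204 206 206 204 204]
 [206 206 204 199 156 132 181 205 208 208]
 [206 205 202 106  87  92  87 158 203 204]
 [210 210 197  87  92  89  89  90 207 204]
 [204 205 191  92  90  92  89  88 205 202]
 [206 206 205 101  92  97  93 129 209 204]
 [208 208 205 198 123  98 149 206 209 208]
 [203 207 208 206 206 210 207 205 205 204]]
[[237.5, 85.0, 15.800000190734863]]
```

```bash
python3 - <<'E'
from rim import *
for f,z in(("w8",.044),("top7",.044),("scene7",.044)):
    w=np.load(f"pics/{f}.npy",allow_pickle=True).item();g=cv2.cvtColor(w["img"],6)
    q=proj(w,(.525,-.415,.044));u,v=int(q[0]),int(q[1]);R={"w8":64,"top7":22,"scene7":35}[f]
    y0,x0=max(v-R,0),u-R;c=g[y0:v+R,x0:u+R]
    th,m=cv2.threshold(c,0,255,cv2.THRESH_OTSU)
    if f!="w8":m=((c>170)*255).astype(np.uint8)
    n,l,s,ce=cv2.connectedComponentsWithStats(m);k=l[v-y0-(R//2 if f=="w8" else R//3),R] if 0 else 1+np.argmax(s[1:,4])
    cs,h=cv2.findContours((l==k).astype(np.uint8),cv2.RETR_CCOMP,cv2.CHAIN_APPROX_NONE)
    for i,a in enumerate(cs):
        A=cv2.contourArea(a)
        if A>15:
            r=cv2.minAreaRect(a);M=cv2.moments(a);p=(M["m10"]/M["m00"]+x0,M["m01"]/M["m00"]+y0)
            print(f,"hole" if h[0][i][3]>=0 else "outer",A,np.round(p,1),np.round(r[1],1),round(r[2],1),plane(w,*p,z).round(4))
w=np.load("pics/w8.npy",allow_pickle=True).item();print(plane(w,237.5,85,.044).round(4))
E
```

```text
w8 outer 6894.5 [237.  84.] [86.1 85.1] 73.1 [ 0.5264 -0.416   0.044 ]
w8 hole 916.0 [237.1  85.5] [34.6 33.2] 45.0 [ 0.5278 -0.4159  0.044 ]Traceback (most recent call last):
  File "<stdin>", line 8, in <module>
    return _wrapfunc(a, 'argmax', axis=axis, out=out, **kwds)
    return bound(*args, **kwds)
ValueError: attempt to get argmax of an empty sequence
```

```bash
python3 -m crank '4 -1.4 0 0;7.9 -1.4 0 0;7.9 -1.4 4 0;7.9 -1.4 8 0;7.9 -1.4 10.5 0;7.9 -1.4 11.2 0;7.9 -1.4 11.2 0;7.9 -1.4 11.2 0'; python3 -m crank '0 0 0 0;0 0 0 0'; python3 - <<'E'
from h import *
st=sensors.get_state();p=st["ee_pos"];s=get_image("scene");g=cv2.cvtColor(s["img"],6);np.save("pics/s9.npy",s,allow_pickle=True)
print(p,st["wrist_force"]);q=proj(s,p-[0,0,.051]);print("bottom",q,"grip",proj(s,p),"bore",proj(s,(.527,-.416,.044)))
u=int(q[0])
for z in(.049,.044,.04): r=int(proj(s,p-[0,0,z])[1]);print(r,u-16,g[r,u-16:u+17])
E
```

```text
t: 20.4
ee_pos: [0.5277, -0.4164, 0.1087]
orientation: [[-1.0, 0.001, 0.001], [0.001, 1.0, -0.001], [-0.001, -0.001, -1.0]]
wrist_force: [-0.0, -0.5, -2.7]
finger_gap: 0.277
grasp_force: 25.0
t: 20.6
ee_pos: [0.5272, -0.4164, 0.1085]
orientation: [[-1.0, 0.001, 0.001], [0.001, 1.0, -0.001], [-0.001, -0.001, -1.0]]
wrist_force: [-0.2, -0.3, -2.5]
finger_gap: 0.282
grasp_force: 25.0
[ 0.52716062 -0.41638867  0.10850447] [-0.17139441 -0.27518732 -2.50130613]
bottom [320.59558442 256.31749291] grip [322.67578755 235.45706203] bore [319.88438871 261.62679023]
255 304 [170 184 201 217 222 224 225 224 224 223 209 142  95  88  87  89  93  96
  97  97  93  94 122 181 213 216 207 195 186 181 176 175 174]
253 304 [ 92  93 100 123 153 191 210 221 224 224 210 144  97  96 100 103 104 105
 106 106 105 104 107 128 157 160 157 156 157 157 158 159 160]
251 304 [125 120 120 119 117 118 130 165 204 217 208 150 103  97 100 103 104 104
 104 104 105 105 105 108  98  92  92  92  91  91  92  94  92]
```

```bash
python3 -m crank '0 0 0.8 0;0 0 1.2 0;0 0 1.4 0;0 0 1.5 0;0 0 1.6 0;0 0 1.7 0;0 0 1.7 0'
```

```text
t: 21.35
ee_pos: [0.5267, -0.416, 0.0901]
orientation: [[-1.0, 0.002, 0.0], [0.002, 1.0, -0.0], [-0.0, -0.0, -1.0]]
wrist_force: [2.0, 1.0, -2.5]
finger_gap: 0.281
grasp_force: 25.0
```

```bash
python3 -m crank '0 0 0.1 0;0 0 0.2 0;0 0 0.3 0;0 0 0.3 0'
```

```text
t: 21.75
ee_pos: [0.5268, -0.4161, 0.0876]
orientation: [[-1.0, 0.002, 0.001], [0.002, 1.0, -0.0], [-0.001, -0.0, -1.0]]
wrist_force: [2.2, 2.3, 4.9]
finger_gap: 0.279
grasp_force: 25.0
```

```bash
python3 -m crank '-0.05 0.05 0 0;-0.1 0.1 0 0;-0.1 0.1 0 0;-0.1 0.1 0 0'; python3 -c "
from h import *
import time
print(sensors.get_state()['wrist_force'],sensors.get_state()['torque'])"
```

```text
t: 22.15
ee_pos: [0.5274, -0.4154, 0.0873]
orientation: [[-1.0, 0.001, 0.0], [0.001, 1.0, -0.001], [-0.0, -0.001, -1.0]]
wrist_force: [-2.0, -4.4, 4.5]
finger_gap: 0.278
grasp_force: 25.0
[-1.96449223 -4.35073498  4.47135156] [-0.87962072  0.51129944  0.05904649]
```

```bash
python3 -m crank '0.05 -0.06 0 0;0.05 -0.06 0.05 0;0.05 -0.06 0.1 0;0.05 -0.06 0.1 0;0.05 -0.06 0.1 0'
```

```text
t: 22.65
ee_pos: [0.5271, -0.4156, 0.0861]
orientation: [[-1.0, 0.002, 0.0], [0.002, 1.0, -0.0], [-0.0, -0.0, -1.0]]
wrist_force: [1.3, -2.2, 2.7]
finger_gap: 0.28
grasp_force: 25.0
```

```bash
python3 -m crank '0 0 0.05 0;0 0 0.1 0;0 0 0.1 0';python3 -m crank '0 0 0.05 0;0 0 0.1 0;0 0 0.1 0'
```

```text
t: 22.95
ee_pos: [0.527, -0.4156, 0.085]
orientation: [[-1.0, 0.002, 0.0], [0.002, 1.0, -0.0], [-0.0, -0.0, -1.0]]
wrist_force: [1.0, -2.4, 3.9]
finger_gap: 0.28
grasp_force: 25.0
t: 23.25
ee_pos: [0.527, -0.4156, 0.0841]
orientation: [[-1.0, 0.002, 0.0], [0.002, 1.0, -0.0], [-0.0, -0.0, -1.0]]
wrist_force: [1.3, -2.6, 4.2]
finger_gap: 0.281
grasp_force: 25.0
```

```bash
python3 -m crank '0 0 0.05 0;0 0 0.1 0;0 0 0.1 0'
```

```text
t: 23.55
ee_pos: [0.5271, -0.4156, 0.0833]
orientation: [[-1.0, 0.002, 0.0], [0.002, 1.0, -0.0], [-0.0, -0.0, -1.0]]
wrist_force: [-0.2, -0.9, 7.6]
finger_gap: 0.279
grasp_force: 25.0
```

```bash
python3 -m crank '0 0 0.03 0;0 0 0.05 0;0 0 0.05 0'
```

```text
t: 23.85
ee_pos: [0.5271, -0.4156, 0.083]
orientation: [[-1.0, 0.002, 0.0], [0.002, 1.0, -0.0], [-0.0, -0.0, -1.0]]
wrist_force: [-0.3, -1.3, 10.1]
finger_gap: 0.282
grasp_force: 25.0
```

```bash
python3 -m crank '0 0 0.02 0;0 0 0.04 0;0 0 0.04 0;0 0 0.04 0'
```

```text
t: 24.25
ee_pos: [0.5272, -0.4157, 0.0828]
orientation: [[-1.0, 0.002, 0.0], [0.002, 1.0, -0.0], [-0.0, -0.0, -1.0]]
wrist_force: [-0.4, -0.5, 10.9]
finger_gap: 0.277
grasp_force: 25.0
```

```bash
python3 -m crank '0 0 0.02 0;0 0 0.04 0;0 0 0.04 0;0 0 0.04 0'
```

```text
t: 24.65
ee_pos: [0.5273, -0.4157, 0.0825]
orientation: [[-1.0, 0.002, 0.0], [0.002, 1.0, -0.0], [-0.0, -0.0, -1.0]]
wrist_force: [-0.9, -0.0, 13.2]
finger_gap: 0.279
grasp_force: 25.0
```

```bash
python3 -m crank '0 0 -0.05 0;0 0 -0.1 0;0 0 -0.1 0'; python3 -m crank '0 0 0 0;0 0 0 0;0 0 0 0;0 0 0 0;0 0 0 0;0 0 0 0;0 0 0 0;0 0 0 0' 0; python3 -m crank '0 0 -3 0;0 0 -7 0;0 0 -11 0;-2 0 -14 0;-6 0 -14 0;-8 1 -14 0;-8 1 -14 0;-8 1 -14 0'; python3 - <<'E'
from rim import *
w=get_image("wrist");np.save("pics/w10.npy",w,allow_pickle=True);s=get_image("scene");np.save("pics/s10.npy",s,allow_pickle=True)
p=(.527,-.416,.096);print("slug top expected",proj(w,p),sensors.get_state()["ee_pos"])
for h in rims(w,[proj(w,p)],(10,22)):
    for a in h: print(plane(w,a[0],a[1],.096).round(4))
# slug B & A-cup: same-camera comparison with the pre-pick picture
a=np.load("pics/s6.npy",allow_pickle=True).item()["img"];g0,g1=[cv2.cvtColor(i,6) for i in(a,s["img"])]
T=g0[165:178,276:285]
r=cv2.matchTemplate(g1[155:200,262:298],T,cv2.TM_CCOEFF_NORMED);_,m,_,l=cv2.minMaxLoc(r);print("B top moved px",l[0]+262-276,l[1]+155-165,round(m,2))
r=cv2.matchTemplate(g1[140:185,225:260],g0[166:175,236:248],cv2.TM_CCOEFF_NORMED);_,m,_,l=cv2.minMaxLoc(r);print("cupL moved px",l[0]+225-236,l[1]+140-166,round(m,2))
for r in range(166,200,3):print(r,g1[r,268:292])
E
```

```text
t: 24.95
ee_pos: [0.5272, -0.4157, 0.0832]
orientation: [[-1.0, 0.002, 0.0], [0.002, 1.0, -0.0], [-0.0, -0.0, -1.0]]
wrist_force: [-0.4, -1.9, 7.9]
finger_gap: 0.281
grasp_force: 25.0
t: 25.75
ee_pos: [0.527, -0.4156, 0.0828]
orientation: [[-1.0, 0.001, -0.0], [0.001, 1.0, 0.0], [0.0, 0.0, -1.0]]
wrist_force: [0.1, -0.5, -0.8]
finger_gap: 0.949
grasp_force: 0.0
t: 26.55
ee_pos: [0.6065, -0.4049, 0.2217]
orientation: [[-1.0, 0.001, -0.002], [0.001, 1.0, 0.001], [0.002, 0.001, -1.0]]
wrist_force: [-0.8, 0.3, -0.1]
finger_gap: 1.0
grasp_force: 0.0
slug top expected [238.44185756  82.44131766] [ 0.60600972 -0.40549749  0.22208586]
[]
B top moved px 13 -2 0.91
cupL moved px 0 -5 0.89
166 [121 103 106 116 127 138 153 175 199 214 219 220 219 214 200 172 163 161
 163 162 158 157 154 152]
169 [110  82  75  77  81  88  96 104 116 133 147 155 158 156 144 110  83  74
  72  67  66  63  63  62]
172 [124 110 101  94  87  78  74  79 102 128 145 151 153 149 137 100  68  58
  58  57  57  55  56  56]
175 [105  86 106 119 122 118 111 106 116 142 159 165 161 157 148 130 105  85
  75  80  83  83  84  85]
178 [199 174 133 120 117 106  91  96 101 113 133 150 153 151 155 160 154 132
  86  57  61  71  79  84]
181 [125 125 125 129 126 119 110  98  88  86  85  84  87  88  87  84  80  70
  57  49  51  52  52  55]
184 [184 158 153 161 164 163 155 133 101  92  95  99  99  99  98  96 103 123
 121  93  67  52  50  50]
187 [213 215 213 204 186 172 160 135 103  94  97  99 100  99  97  95 115 153
 165 165 162 149 129 103]
190 [213 214 214 214 213 209 186 132  97  95  98  99  98  99  96 102 130 157
 165 165 164 164 164 165]
193 [127 162 197 205 187 156 113  89  92  96  97  98  98  96  92  92 118 156
 164 164 164 165 166 166]
196 [ 47  63  87 101 102  94  98 106 108 111 113 121 125 127 131 117 111 127
 155 163 163 164 164 165]
199 [ 80  80  78  79  80  84  90  94  97  98  98  97  97  96  96  96 109 141
 161 165 165 165 165 165]
```

```bash
python3 - <<'E'
from rim import *
w=np.load("pics/w10.npy",allow_pickle=True).item();g=cv2.cvtColor(w["img"],6)
q=proj(w,(.527,-.416,.096)).astype(int);u,v=q
c=cv2.resize(g[v-45:v+45,u-45:u+45],None,fx=4,fy=4,interpolation=2)
h=cv2.HoughCircles(c,cv2.HOUGH_GRADIENT,1.5,30,param1=120,param2=30,minRadius=48,maxRadius=90)
for a in h[0][:4]: print((a/4).round(1)+[u-45,v-45,0],plane(w,a[0]/4+u-45,a[1]/4+v-45,.096).round(4))
m=((g[v-8:v+9,u-8:u+9]));print(m[::2,::2])
s=np.load("pics/s10.npy",allow_pickle=True).item();G=cv2.cvtColor(s["img"],6)
for z in(.09,.08,.07,.06,.05):
    r=proj(s,(.527,-.416,z)).round().astype(int);print(z,r,G[r[1],r[0]-12:r[0]+13])
E
```

```text
Traceback (most recent call last):
TypeError: 'NoneType' object is not subscriptable
```

```bash
python3 - <<'E'
from rim import *
w=np.load("pics/w10.npy",allow_pickle=True).item();g=cv2.cvtColor(w["img"],6)
u,v=proj(w,(.527,-.416,.096)).astype(int)
print(g[v-40:v+41:5,u-40:u+41:5])
s=np.load("pics/s10.npy",allow_pickle=True).item();G=cv2.cvtColor(s["img"],6)
for z in(.096,.09,.08,.07,.06,.05):
    r=proj(s,(.527,-.416,z)).round().astype(int);print(z,r,G[r[1],r[0]-12:r[0]+13])
E
```

```text
[[127 130 134 130 132 129 113 140 171 173 171 176 174 171 171 107 129]
 [129 127 130 115 150 173 174 175 174 174 170 173 173 173 175 154 121]
 [117 159 172 174 173 176 175 171 174 176 175 176 175 176 176 175  97]
 [172 177 177 172 171 175 174 178 176 176 180 175 177 175 177 175  77]
 [174 170 174 176 177 175 178 178 176 176 177 177 177 176 178 175 111]
 [175 178 174 176 176 178 167 142 138 135 165 175 175 175 176 177 156]
 [176 176 181 175 177 168 140 138 135 136 139 165 178 177 174 174 172]
 [176 177 175 176 176 140 139 138 100 142 140 132 176 177 176 177 175]
 [172 173 180 178 179 134 141 102  76 115 145 128 172 177 176 175 176]
 [138 180 179 176 178 138 137 138 109 141 139 109 173 176 174 175 175]
 [110 173 171 178 177 169 141 141 140 145 135  82 172 175 176 176 176]
 [126 176 178 175 177 180 158 129 143 122  80 158 179 176 179 177 174]
 [129 139 178 178 173 175 174 169 148 151 174 177 179 177 172 174 173]
 [134 108 174 174 176 176 177 183 182 178 178 175 177 176 175 175 175]
 [132 129 176 175 181 181 173 175 179 178 175 175 176 176 175 173 170]
 [132 132 149 176 178 177 174 174 173 173 177 177 171 175 173 175 161]
 [133 135 111 175 174 175 177 173 175 174 173 174 173 154 104  83 109]]
0.096 [322 241] [224 226 226 225 224 213 166 162 170 166 148 125 114 127 156 170 175 191
 218 223 222 223 225 225 224]
0.09 [322 243] [221 223 225 224 223 206 135 109 131 150 159 161 162 163 163 161 158 172
 214 223 222 221 221 223 224]
0.08 [321 247] [223 220 219 218 218 216 195 127  88  87  86  87  85  83  85  87  88  96
 131 183 193 191 192 196 196]
0.07 [321 251] [112 124 157 193 208 196 136  94  92  95  98 100 100 101 100 101 100 102
 106  94  87  87  87  86  85]
0.06 [321 255] [216 217 217 217 211 180 118  90  93  97 100 100 100 100 100 101 103 137
 195 210 206 197 185 175 171]
0.05 [320 259] [217 217 217 217 216 200 150 103  92  94  98  99 100 100 100 100 100 109
 153 206 217 217 217 217 216]
```

```bash
python3 -c "
from workcell import job
print(job.hand_in())"
```

```text
the job is handed in; nothing more can be done
None
```

I handed the job in at about 27 s of the 67 s, but it returned no verdict. Slug A was the heavier one: it stands upright in the bore with its seat pressed home on the stop, at a peak push of about 16 N, and slug B is still standing in cup_right.

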